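Dock the vial tray on the autosampler's locating pin

ROBOT

A 7-joint arm with a two-finger parallel gripper is mounted at the origin on the work surface. World frame = base frame: x ahead of the robot, y to its left, z up, the work surface at z = 0. Lengths are in m, angles in rad, forces in N, time in s.
With the tool pointing down it reaches from about 0.4 to 0.85 m from the base axis. Payload 4.5 kg.
Tool frame: the origin (TCP) lies midway between the tips of the shut fingers; the grasp point (between the pads) lies 19 mm behind it; z points along the fingers, y is the line along which they close (so a half turn about z gives the same grasp; the last joint's range is limited). The gripper opens to 88 mm and grips with 3 to 60 N. Pads are 18 mm wide; open, the fingers measure 123 mm over their backs; the gripper's body (75 mm by 187 mm) begins 45 mm behind the grasp point.
Start: joints at [0.034, 0.689, -0.195, 1.565, 0.157, 0.902, -0.215], TCP at [0.625, 0, 0.239] pointing down, gripper open.
Joint ranges: [-3.01, 3.01], [-0.46, 2.08], [-1.47, 1.51], [0.13, 2.56], [-1, 4.14], [0.04, 2.09], [-2.66, 2.66]. Speed limits (rad/s): [2.57, 2.57, 3.14, 3.14, 3.14, 3.14, 3.14].

INTERFACE

Orientations are given as a unit quaternion [x, y, z, w].
In Python, from plant import r gives the robot as it stands. The module is installed in compiled form; this text tells all that it offers.
- The arm moves only by the tool step_arm, never from a script. Its argument "series" is a list of rows, each a list of 7 numbers: the shift along the world's x, y, z in mm, then the turn, a rotation vector about the world's x, y, z in rad, then the closure, from 0 (fully open) to 1 (shut). A call has 1 to 20 rows; each row shifts and turns the commanded pose from where the row before left it; what a row does not reach is not made up. A row lasts 1/10 s, in which the tool goes at most 50 mm and 8.59 degrees, less where a joint would pass 70% of its speed; a pose out of reach is approached as far as the arm can. A call is refused whole if a number of a shift passes 50 or a number of a turn 0.15, either way. A call with a gripper value outside its range is refused whole. The fingers move at their own pace and stop on an object; "force" is the grip in N (left out, the last holds). Time passes only in rows, so rows that do not move let the fingers close. It gives the time, the measured TCP pose, the force, the opening and the grip force at its end, in the units of the state.
- r.get_state(): the state, without advancing time (a new reading comes with each control period).
- r.snapshot(name): name is "scene" or "side" or "wrist"; returns (picture, depth): 480x640x3 uint8, blue, green, red; 480x640 float32, m along the optical axis (not along the pixel's ray), 0 where there is no reading.
- r.get_calibration(name): a dict with "intrinsics" (3x3 intrinsics, pixels), "dist_coeffs" ([k1, k2, p1, p2, k3] as OpenCV has them; the pictures are not rectified), "pose" (4x4, takes a point from camera to world coordinates). Camera axes: x right, y up, looking along -z (the intrinsics and any distortion apply to the point x, -y, -z); pixel columns grow to the right and rows downward; lengths in m; the calibration is good to about 2 mm. A picture is of the moment at which its call begins: read the wrist's pose just before it. get_calibration takes no time and is no camera call; for the wrist camera it gives the pose at the moment of the call.
- r.finish_job(): hands the job in; it is judged then, once.
The state is a dict: "clock": time; "q": joint angles; "qd": joint speeds; "joint_torque": joint torques, N m; "tool_pos": TCP position; "eef_rot": TCP orientation; "contact_force": force on the tool from outside, world axes, zero at the start; "moment": the same for the moment, N m; "opening": opening from 0.0 (shut) to 1.0 (fully open); "finger_force": force on a finger pad.
Only numpy, scipy, OpenCV 4.12 (cv2) and the standard library are available. Lean on these libraries where they do the work, as an engineer would, in place of code of your own. Each camera call takes 0.05 s, during which the arm holds its last target. There are 200 camera calls.

TASK

Load the vial tray into the autosampler: lift it by its middle handle, set it down on the bare front half of the deck with its turned-up nose towards the pin and the hole still well short of the pin (3 cm or more), and let go. Then take it again by the tail fin and nudge it in under the gantry until its hole drops over the locating pin. Leave it let go, lying flat on the deck with the pin in the hole and lined up with the deck (within a few degrees); do not tip or drop the tray on the way, and leave the bottle, beaker and jar where they stand.

Things in the scene. Friction and masses are not known exactly. Their poses are not given: they have to be found in the camera images.
- sampler: Autosampler, fixed, elsewhere in each start. Flat, slippery coated grey deck 290 mm long (x), 160 wide (y), top 25 mm above the bench; origin on the bench under the deck's centre; x points along the deck from its open front (robot side) to the pin, y left, z up. The deck from x = -145 to 50 mm is bare and open above. A white control box 55 mm high begins at x = 160 mm.
- gantry_mid (a point): Middle of the sampler's gantry bar, which crosses the deck along y, 60 mm ahead (+x) of the sampler's origin: 20 mm square, underside 92 and top 112 mm above the bench, posts at y = +-105 mm, a probe carriage on it at y = 70 mm, up to 160 mm high. With the tray home its handle is too close to the bar to be held from above; the fin's centre is 65 mm short of the bar.
- pin_foot (a point): Foot of the fixed steel locating pin, on the deck top (25 mm above the bench), 95 mm ahead (+x) of the sampler's origin on its centre line, 35 mm beyond the gantry bar's centre. The pin is polished and stands 9 mm high: 14 mm diameter for the lower 4.5 mm, then tapering to a 5 mm tip. Axes as the sampler's.
- tray: Vial tray, loose, about 0.45 kg: aluminium plate 150 mm long (x), 90 wide (y), 8 thick; a row of 4 capped vials along each side (y = +-34 mm, x = -36 to 36, tops 38 mm above the underside). Origin: centre of the underside, near the centre of mass; x to the nose, z up. The nose is turned up at 20 degrees from x = 75 to 103 mm to ride up over the pin when pushed. Starts flat on the bench.
- tray_handle (a point): Middle handle of the tray, an upright black slab right over the tray's origin, 12 mm thick along the tray's x, 36 mm wide along y, standing from 8 to 50 mm above the underside; this point is inside it on its centre line, 36 mm above the underside (axes as the tray's). Gripped with fingers closing along the tray's x.
- tray_fin (a point): Tail fin, an upright black slab at the tray's tail end, 60 mm behind (-x) the tray's origin, 12 mm thick along the tray's y, 26 mm long along x, standing from 8 to 44 mm above the underside; this point is inside it on its centre line, 32 mm above the underside (axes as the tray's). Gripped with fingers closing along the tray's y, lightly (20 N), so that the tray can rock about the grip as the nose rides over the pin.
- tray_hole (a point): Centre of the tray's one through hole, 20 mm diameter, at the underside of the plate, 50 mm ahead (+x) of the tray's origin (110 mm from the fin's centre); axes as the tray's. When home it is at the pin's foot.
- bottle_mid (a point): Bystander: amber bottle, 66 mm diameter, 150 mm tall; this point is on its axis 75 mm up.
- beaker_mid (a point): Bystander: open glass beaker, 72 mm diameter at the rim, 90 mm tall; this point is on its axis 45 mm up.
- jar_mid (a point): Bystander: white lidded jar, 70 mm diameter, 90 mm tall; this point is on its axis 45 mm up.
Mind the look-alikes: they are no part of the job. What is shaped like the tray but green or purple is not meant.

How it is judged:
On the way:
1. the tray rests, let go, on the front of the deck, nose towards the pin, its hole at least 30 mm short of the pin (contact force between tray and sampler above 1 N and contact force between the fingers and tray below 0.2 N and horizontal distance between tray_hole and pin_foot above 0.03 m and linear speed of tray below 0.02 m/s and angle between tray_hole's own z axis and vertical below 0.15 rad and x of tray_hole in the frame of sampler below 0.095 m and x of tray_fin in the frame of sampler between -0.16 and 0 m and z of tray_hole in the frame of pin_foot between -0.004 and 0.016 m), for 0.2 s.
At the end, for the whole second after the job is handed in: The tray lies flat on the deck (tilt under 0.025 rad) with the pin in its hole: hole centre within 5 mm of the pin in plan and its underside less than 3 mm above the deck there; tail towards the deck's open front, lined up with the deck within 0.16 rad; at rest and touched by no finger (horizontal distance between tray_hole and pin_foot below 0.005 m and z of tray_hole in the frame of pin_foot below 0.003 m and angle between tray_hole's own z axis and vertical below 0.025 rad and angle between the x axis of tray_hole and the x axis of sampler, either way round below 0.16 rad and x of tray_fin in the frame of sampler below 0.02 m and linear speed of tray below 0.02 m/s and contact force between the fingers and tray below 0.3 N).
It fails at once if the tray is tipped more than 0.5 rad (angle between tray_hole's own z axis and vertical above 0.5 rad).
It fails at once if the tray is dropped (falls free faster than 0.6 m/s, a drop of about 2 cm) (linear speed of tray above 0.6 m/s and contact force between the fingers and tray below 0.1 N).
It fails at once if the bottle is moved more than 30 mm or tipped over (distance of bottle_mid from where it was at the start of the episode above 0.03 m or angle between bottle_mid's own z axis and vertical above 0.5 rad).
It fails at once if the beaker is moved more than 30 mm or tipped over (distance of beaker_mid from where it was at the start of the episode above 0.03 m or angle between beaker_mid's own z axis and vertical above 0.5 rad).
It fails at once if the jar is moved more than 30 mm or tipped over (distance of jar_mid from where it was at the start of the episode above 0.03 m or angle between jar_mid's own z axis and vertical above 0.5 rad).
It also fails if it takes over 58 s, if anything falls off the work surface, if the arm or the gripper's body presses on something with over 40 N, if the wrist force passes 120 N, or if a joint passes its speed limit or range.

## Working session

There is one attempt and no reset: what is moved stays moved. The work goes in short steps, Python scripts to look and compute and a tool call to move; the robot and the scene stay as the last step left them, time stands still between calls to the robot, and variables do not carry over. Pictures are saved under pics/ and viewed, at most 10 in all, crops included, and the job is handed in when it is done.

Besides the shell and the picture viewer there is one more tool, called after "Call:" by a JSON object that holds its "fn" and its "kwargs", one argument or row to a line. step_arm: Moves the arm, as the interface text tells. Its arguments: {"type":"object","properties":{"series":{"type":"array"},"force":{"type":"number"}},"required":["series"]}

```bash
mkdir -p pics; cat > h.py <<'E'
import numpy as np, cv2
from plant import r
def snap(n,name):
    c=r.get_calibration(n); p,d=r.snapshot(n); cv2.imwrite(f'pics/{name}.png',p); np.savez(f'pics/{name}.npz',d=d,K=c['intrinsics'],D=c['dist_coeffs'],T=c['pose']); return p,d,c
def load(name):
    z=np.load(f'pics/{name}.npz'); return z['d'],z['K'],z['D'],z['T']
def px(name,u,v,z=None):
    """pixels->world, by depth, or on plane of height z"""
    d,K,D,T=load(name)
    u=np.atleast_1d(u).astype(float);v=np.atleast_1d(v).astype(float)
    n=cv2.undistortPoints(np.stack([u,v],-1)[:,None],K,D)[:,0]
    ray=np.c_[n[:,0],-n[:,1],-np.ones(len(u))]
    R,t=T[:3,:3],T[:3,3]
    if z is None: s=d[v.astype(int),u.astype(int)]
    else: s=(z-t[2])/(ray@R.T)[:,2]
    return ray*s[:,None]@R.T+t
E
python3 - <<'E'
from h import *
for n in("scene","side"):
    p,d,c=snap(n,n+'0'); print(n,c['pose'].round(3).tolist(),c['intrinsics'][0][0])
s=r.get_state();print(s['clock'],s['tool_pos'],s['eef_rot'])
E
```

```text
scene [[-0.593, -0.576, 0.563, 1.184], [0.805, -0.442, 0.396, 0.421], [0.02, 0.688, 0.726, 0.915], [0.0, 0.0, 0.0, 1.0]] 445.4081057049241
side [[-0.972, 0.103, -0.21, 0.238], [-0.234, -0.492, 0.839, 1.2], [-0.017, 0.864, 0.503, 0.825], [0.0, 0.0, 0.0, 1.0]] 501.52114687674396
0.1 [ 6.24440945e-01 -2.31337886e-05  2.37996706e-01] [ 7.07069439e-01  7.07143648e-01 -6.18174368e-04 -5.35482188e-04]
```

View pics/scene0.png

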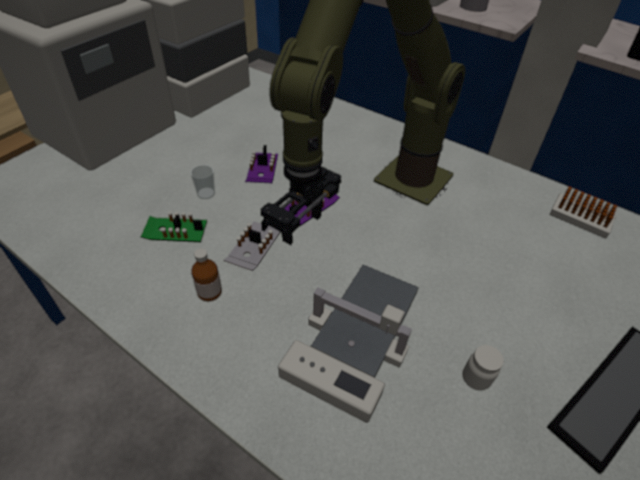

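View pics/side0.png

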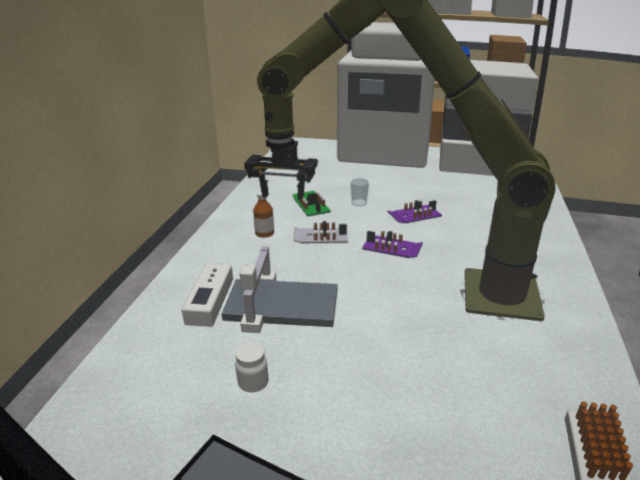

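Candidates: the grey tray at scene (253,243) / side (322,233), the green one at scene (175,229), and the purple ones at (263,167) and (322,207). The grey aluminium one fits the description. I'll check it in a close crop, together with the deck.

```bash
python3 - <<'E'
from h import *
a=cv2.imread('pics/side0.png');b=cv2.imread('pics/scene0.png')
f=lambda i,x,y,w,h,s:cv2.resize(i[y:y+h,x:x+w],(w*s,h*s),interpolation=cv2.INTER_CUBIC)
A=f(a,285,215,80,35,5) # 400x175
B=f(b,215,205,80,70,5) #400x350
C=f(a,175,235,180,100,4) #720x400 
o=np.zeros((600,800,3),np.uint8);o[:175,:400]=A;o[:175,400:]=f(b,215,225,80,35,5);o[190:590,:720]=C
cv2.imwrite('pics/crop1.png',np.clip(o*1.3,0,255))
E
```

```text
[ WARN:0@0.297] global loadsave.cpp:1063 imwrite_ Unsupported depth image for selected encoder is fallbacked to CV_8U.
```

View pics/crop1.png

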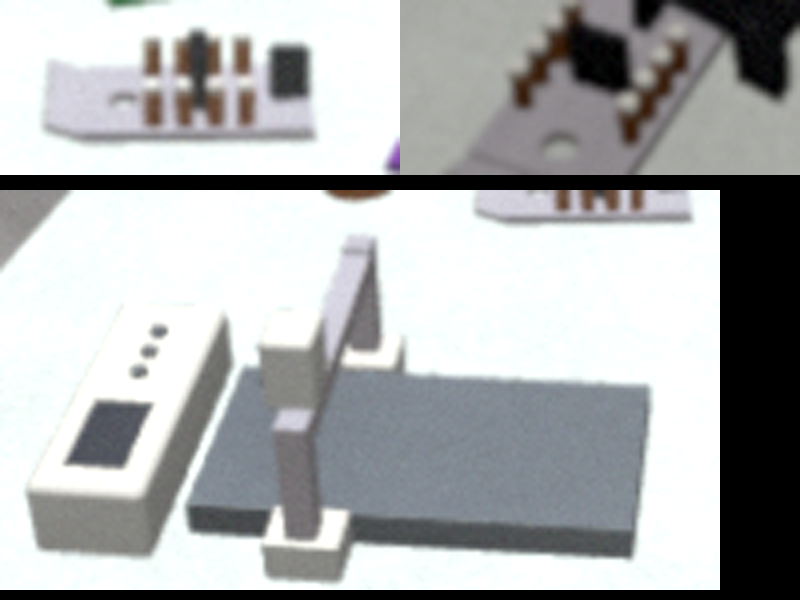

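The crop confirms a grey plate with two vial rows: hole at side (309.6,234.8), handle top (324.8,221.4), fin top (343,224.4). The deck's top corners are at side (337.5,284.2), (333.5,320.2), (236.2,279.5) and (222.5,314.2), and the pin is at scene (351,343).

```bash
python3 - <<'E'
from h import *
for n,u,v,z in [('hole',309.6,234.8,.008),('handle',324.8,221.4,.05),('fin',343,224.4,.044)]: print(n,px('side0',u,v,z).round(4),px('side0',u,v).round(4))
c=px('side0',[337.5,333.5,236.2,222.5],[284.2,320.2,279.5,314.2],.025);print(c.round(4))
print(px('side0',[330,325,300,245],[290,310,300,290]).round(4))
cs=px('scene0',[364,418,310,371],[268,289,338,371],.025);print('scene',cs.round(4))
for C in(c,cs):
    f=C[:2].mean(0);b=C[2:].mean(0);print('ctr',C.mean(0),'len',np.linalg.norm(b-f),'yaw',np.arctan2(*(b-f)[1::-1]))
print('pin',px('scene0',351,343,.034))
for n,u,v,z in [('bottle top',263,203,.15),('beaker',359.5,183,.09),('jar',251,352,.09)]: print(n,px('side0',u,v,z).round(3))
E
```

```text
hole [[ 0.6035 -0.2005  0.008 ]] [[ 0.6075 -0.2158 -0.0009]]
handle [[ 0.5573 -0.2259  0.05  ]] [[ 0.5572 -0.2255  0.0502]]
fin [[ 0.4967 -0.2285  0.044 ]] [[ 0.4972 -0.2308  0.0427]]
[[0.4535 0.0823 0.025 ]
 [0.4328 0.2378 0.025 ]
 [0.7374 0.1203 0.025 ]
 [0.7152 0.276  0.025 ]]
[[0.4691 0.1084 0.0213]
 [0.4622 0.2033 0.026 ]
 [0.5353 0.1776 0.0276]
 [0.6439 0.2793 0.1149]]
scene [[0.4663 0.089  0.025 ]
 [0.4428 0.2374 0.025 ]
 [0.726  0.1028 0.025 ]
 [0.7133 0.2604 0.025 ]]
ctr [0.58472732 0.17908466 0.025     ] len 0.2857166025848381 yaw 0.133808958496936
ctr [0.58711644 0.17241678 0.025     ] len 0.26573796164111113 yaw 0.06911959831229075
pin [[0.68503935 0.18856622 0.034     ]]
bottle top [[ 0.73  -0.122  0.15 ]]
beaker [[ 0.481 -0.469  0.09 ]]
jar [[0.567 0.459 0.09 ]]
```

Call:
{"fn": "step_arm", "kwargs": {
  "series": [
    [-11,-37,0,0,0,0.03,0],
    [-11,-37,0,0,0,0.03,0],
    [-11,-38,0,0,0,0.03,0],
    [-11,-38,0,0,0,0.03,0],
    [-11,-38,0,0,0,0.03,0],
    [-12,-38,0,0,0,0.03,0],
    [0,0,0,0,0,0,0],
    [0,0,0,0,0,0,0]
  ],
  "force": 30
}}

```text
clock: 0.9
tool_pos: [0.5573, -0.2269, 0.2383]
eef_rot: [0.642, 0.767, -0.0, -0.0]
contact_force: [-0.1, 0.7, 0.0]
opening: 1.004
finger_force: 0.0
```

```bash
python3 - <<'E'
from h import *
snap('wrist','w1'); s=r.get_state(); print(s['tool_pos'],r.get_calibration('wrist')['pose'].round(3).tolist())
E
```

```text
[ 0.55811008 -0.2250547   0.23847109] [[0.984, -0.169, -0.056, 0.543], [0.178, 0.937, 0.3, -0.147], [0.001, -0.305, 0.952, 0.383], [0.0, 0.0, 0.0, 1.0]]
```

View pics/w1.png

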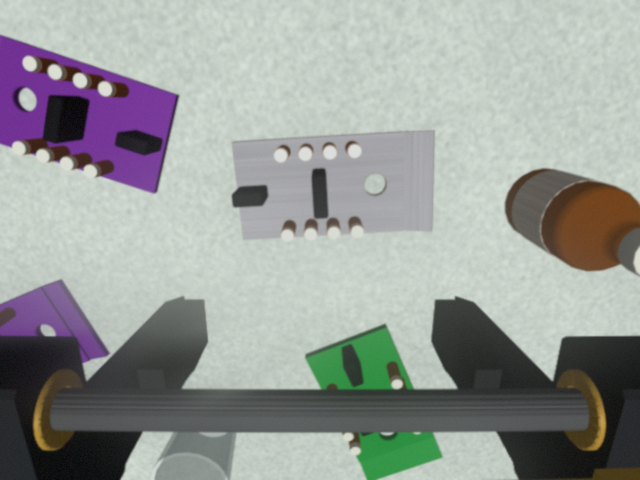

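The wrist picture shows the grey tray level at centre: handle (320,193), hole (375,184), fin (250,196), tail corners (232,141)/(243,239), nose corners (434,130)/(433,231).

```bash
python3 - <<'E'
from h import *
h=px('w1',375,184,.008)[0]; t=px('w1',[232,243],[141,239],.008); n=px('w1',[434,433],[130,231],.0175)
print('hole',h.round(4),'tail',t.round(4),'nose',n.round(4))
# plate edges at fold: (405,131),(405,231) 
print('widths',np.linalg.norm(t[0]-t[1]),np.linalg.norm(n.mean(0)-t.mean(0)))
d=(n.mean(0)-t.mean(0))[:2];print('yaw',np.arctan2(d[1],d[0]))
d=h[:2]-t.mean(0)[:2];print('yaw2',np.arctan2(d[1],d[0]),np.linalg.norm(d), 'should be .125')
print('origin',t.mean(0)[:2]+.6*d)
print('handle top d',px('w1',[317,320,323],[172,180,190]).round(4), px('w1',[240,248,256],[196,197,195]).round(4))
dd,K,D,T=load('w1')
v,u=np.mgrid[150:240,225:345];P=px('w1',u.ravel(),v.ravel())
img=cv2.imread('pics/w1.png')[v.ravel(),u.ravel()].max(1)
m=(P[:,2]>.044)&(P[:,2]<.06)&(img<60)&(u.ravel()>300);print(m.sum(),P[m].mean(0),np.ptp(P[m],axis=0))
m=(P[:,2]>.039)&(P[:,2]<.05)&(img<60)&(u.ravel()<280);print(m.sum(),P[m].mean(0),np.ptp(P[m],axis=0))
E
```

```text
hole [ 0.604  -0.2059  0.008 ] tail [[ 0.4733 -0.1907  0.008 ]
 [ 0.4937 -0.278   0.008 ]] nose [[ 0.6417 -0.1507  0.0175]
 [ 0.6634 -0.2371  0.0175]]
widths 0.0896396383660846 0.17410838238561388
yaw 0.23490972722303208
yaw2 0.23217598514979315 0.12380171450129779 should be .125
origin [ 0.55578234 -0.21726884]
handle top d [[ 0.5504 -0.2008  0.0323]
 [ 0.5534 -0.2041  0.0498]
 [ 0.5572 -0.2117  0.0491]] [[ 0.4912 -0.2299  0.0418]
 [ 0.4978 -0.2295  0.0423]
 [ 0.5042 -0.2264  0.0435]]
372 [ 0.55428522 -0.21234029  0.04863859] [0.0142791  0.02930265 0.00643249]
63 [ 0.50289684 -0.22627739  0.04128994] [0.02163503 0.00894683 0.00448671]
```

Call:
{"fn": "step_arm", "kwargs": {
  "series": [
    [-2,8,-30,0,0,0.053,0.55],
    [0,0,-40,0,0,0,0.55],
    [0,0,-40,0,0,0,0.55],
    [0,0,-20,0,0,0,0.55],
    [0,0,0,0,0,0,0.55],
    [0,0,0,0,0,0,0.55]
  ]
}}

```text
clock: 1.55
tool_pos: [0.557, -0.2163, 0.1091]
eef_rot: [0.619, 0.785, 0.001, 0.0]
contact_force: [0.9, 0.8, -0.3]
opening: 0.477
finger_force: 0.0
```

```bash
python3 - <<'E'
from h import *
snap('wrist','w2'); s=r.get_state(); print(s['tool_pos'],s['opening'])
E
```

```text
[ 0.55745245 -0.21688395  0.10993295] 0.45545969186833585
```

View pics/w2.png

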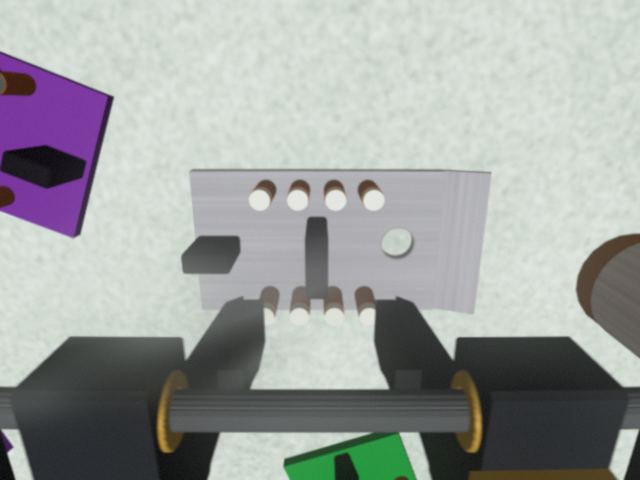

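The tray is square to the gripper, with the handle at column 316 between the fingers at 265 and 375. Descending and gripping.

Call:
{"fn": "step_arm", "kwargs": {
  "series": [
    [-1,0,-35,0,0,0,0.55],
    [0,0,-35,0,0,0,0.55],
    [0,0,-22,0,0,0,0.55],
    [0,0,0,0,0,0,0.55],
    [0,0,0,0,0,0,1],
    [0,0,0,0,0,0,1],
    [0,0,0,0,0,0,1],
    [0,0,0,0,0,0,1],
    [0,0,0,0,0,0,1]
  ],
  "force": 40
}}

```text
clock: 2.5
tool_pos: [0.556, -0.2183, 0.0181]
eef_rot: [0.62, 0.784, 0.0, 0.001]
contact_force: [-0.2, -0.4, 6.4]
opening: 0.139
finger_force: 40.0
```

Call:
{"fn": "step_arm", "kwargs": {
  "series": [
    [0,0,10,0,0,0,1],
    [0,0,30,0,0,0,1],
    [0,0,40,0,0,0,1],
    [0,10,40,0,0,0,1],
    [-2,25,30,0,0,-0.01,1],
    [-4,35,0,0,0,-0.01,1],
    [-4,40,0,0,0,-0.01,1],
    [-4,40,0,0,0,-0.01,1],
    [-4,40,0,0,0,-0.01,1],
    [-4,40,0,0,0,-0.01,1],
    [-4,40,0,0,0,-0.01,1],
    [-3,35,0,0,0,-0.01,1],
    [-2,25,0,0,0,-0.02,1],
    [0,15,0,0,0,0,1],
    [0,5,0,0,0,0,1],
    [0,0,0,0,0,0,1],
    [0,0,0,0,0,0,1]
  ]
}}

```text
clock: 4.2
tool_pos: [0.5241, 0.1297, 0.1666]
eef_rot: [0.659, 0.752, -0.001, 0.0]
contact_force: [0.6, -0.7, -5.4]
opening: 0.131
finger_force: 40.0
```

```bash
python3 - <<'E'
from h import *
snap('wrist','w3'); s=r.get_state(); print(s['tool_pos'],s['opening'],s['eef_rot'],s['contact_force'])
E
```

```text
[0.52413902 0.12962983 0.16662692] 0.1327037935602444 [ 6.59621978e-01  7.51597035e-01 -7.69886799e-04  3.87612180e-04] [-0.30842987 -0.08800326 -5.03502387]
```

View pics/w3.png

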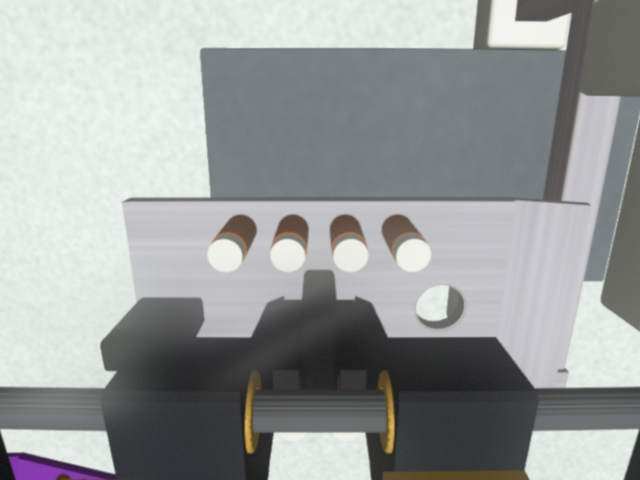

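The picture shows the deck's far edge from corner (202,48) to (475,49), and its front edge running down to (211,196). The near edge appears at (600,280)–(636,281).

```bash
python3 - <<'E'
from h import *
p=px('w3',[202,330,470,210.5,600,634],[48.5,48.5,49.5,190,280,281],.025);print(p.round(4))
a=lambda d:np.arctan2(d[1],d[0])
y1=a(p[2]-p[0]);y2=a(p[0]-p[3])-np.pi/2;y=y1
print('yaws',y1,y2)
for y in(y1,.13):
    ex=np.array([np.cos(y),np.sin(y)]);ey=np.array([-ex[1],ex[0]])
    fx=np.mean(p[[0,3],:2]@ex)+.145; ly=np.mean(p[:3,:2]@ey)-.08; ry=np.mean(p[4:,:2]@ey)+.08
    print('centre via left',fx*ex+ly*ey,'right',fx*ex+ry*ey); 
    o=fx*ex+(ly*.7+ry*.3)*ey; print('pin',o+.095*ex,'target o',o-.062*ex)
q=r.get_state()['eef_rot'];from scipy.spatial.transform import Rotation as R;m=R.from_quat(q).as_matrix();print('tool y yaw',np.arctan2(m[1,1],m[0,1]),m.round(4).tolist())
E
```

```text
[[0.4361 0.233  0.025 ]
 [0.5156 0.2431 0.025 ]
 [0.6029 0.2543 0.025 ]
 [0.4463 0.1437 0.025 ]
 [0.7372 0.1134 0.025 ]
 [0.7636 0.1159 0.025 ]]
yaws 0.12698325102182392 0.1139393977104628
centre via left [0.58944972 0.17192078] right [0.58909681 0.174685  ]
pin [0.68357895 0.18478106] target o [0.52784304 0.16489823]
centre via left [0.58953124 0.17211854] right [0.58925361 0.17424215]
pin [0.68364633 0.18507087] target o [0.52797111 0.16471831]
tool y yaw 0.1301637749443325 [[-0.1298, 0.9915, -0.0004], [0.9915, 0.1298, -0.0017], [-0.0016, -0.0006, -1.0]]
```

Call:
{"fn": "step_arm", "kwargs": {
  "series": [
    [2,10,-5,0,0,0,1],
    [2,20,-20,0,0,0,1],
    [0,5,-35,0,0,0,1],
    [0,0,-30,0,0,0,1],
    [0,0,-20,0,0,0,1],
    [0,0,-8,0,0,0,1],
    [0,0,-2,0,0,0,1],
    [0,0,-2,0,0,0,1],
    [0,0,0,0,0,0,1],
    [0,0,0,0,0,0,1]
  ]
}}

```text
clock: 5.25
tool_pos: [0.5287, 0.1672, 0.0456]
eef_rot: [0.659, 0.752, 0.001, 0.0]
contact_force: [0.8, 0.1, -4.6]
opening: 0.136
finger_force: 40.0
```

Call:
{"fn": "step_arm", "kwargs": {
  "series": [
    [0,-2,-1,0,0,0,1],
    [0,0,-1,0,0,0,1],
    [0,0,-1,0,0,0,1],
    [0,0,0,0,0,0,1],
    [0,0,0,0,0,0,1]
  ]
}}

```text
clock: 5.75
tool_pos: [0.5283, 0.1645, 0.0431]
eef_rot: [0.659, 0.752, 0.0, 0.001]
contact_force: [-1.9, -1.1, 8.3]
opening: 0.132
finger_force: 40.0
```

Call:
{"fn": "step_arm", "kwargs": {
  "series": [
    [0,0,0,0,0,0,0.55],
    [0,0,0,0,0,0,0.55],
    [0,0,0,0,0,0,0.55],
    [0,0,0,0,0,0,0.55],
    [0,0,20,0,0,0,0.55],
    [0,0,40,0,0,0,0.55],
    [0,0,40,0,0,0,0.55],
    [-10,-1,20,0,0,0.14,0.55],
    [-20,-3,0,0,0,0.14,0.55],
    [-20,-3,0,0,0,0.14,0.55],
    [-10,-1,0,0,0,0.14,0.55],
    [0,0,0,0,0,0.14,0.55],
    [0,0,0,0,0,0.14,0.55],
    [0,0,0,0,0,0.14,0.55],
    [0,0,0,0,0,0.14,0.55],
    [0,0,0,0,0,0.14,0.55],
    [0,0,0,0,0,0.14,0.55],
    [0,0,0,0,0,0.14,0.55],
    [0,0,0,0,0,0.03,0.55],
    [0,0,0,0,0,0,0.55]
  ],
  "force": 20
}}

```text
clock: 7.75
tool_pos: [0.468, 0.1569, 0.1616]
eef_rot: [-0.065, 0.998, 0.0, -0.0]
contact_force: [-0.4, -0.6, -0.4]
opening: 0.447
finger_force: 0.0
```

```bash
python3 - <<'E'
from h import *
snap('wrist','w4'); s=r.get_state(); print(s['tool_pos'],s['opening'],s['q'],s['contact_force'])
from scipy.spatial.transform import Rotation as R
m=R.from_quat(s['eef_rot']).as_matrix();print('tool y yaw',np.arctan2(m[1,1],m[0,1]))
E
```

```text
[0.46800744 0.15695023 0.16166018] 0.4460115577283446 [-0.06333134  0.69613151 -0.57352108  2.01963718  0.64967523  0.61242689
  0.62059116] [ 0.20515413 -0.07659226  0.40938003]
tool y yaw 1.7003036935723121
```

View pics/w4.png

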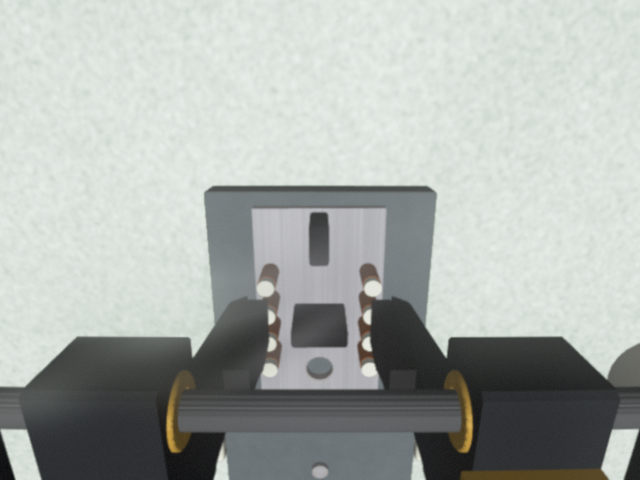

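The tray lies straight on the deck: fin (318,238), hole (319.5,368), pin (320,470), tail corners (252,207)/(387,207), deck front corners (206,190)/(436,190).

```bash
python3 - <<'E'
from h import *
h=px('w4',319.5,367.5,.033)[0];pin=px('w4',320,470,.033)[0];t=px('w4',[252,387],[207.5,207.5],.033)
dk=px('w4',[206,436],[188,188],.025)
print('hole',h,'pin',pin,'tail',t,'deck',dk)
a=lambda d:np.arctan2(d[1],d[0])
tm=t.mean(0);print('tray yaw',a(h-tm),a(t[0]-t[1])-np.pi/2,'pin dir',a(pin-tm),'deck yaw',a(dk[0]-dk[1])-np.pi/2, 'hole-tail',np.linalg.norm(h-tm),'hole->pin',(pin-h)[:2],np.linalg.norm((pin-h)[:2]))
y=.127;print('fin',h[:2]-.11*np.array([np.cos(y),np.sin(y)]))
E
```

```text
hole [0.57571375 0.17099608 0.033     ] pin [0.67519292 0.18431126 0.033     ] tail [[0.45852356 0.11053176 0.033     ]
 [0.44700339 0.19958979 0.033     ]] deck [[0.45105127 0.07748085 0.025     ]
 [0.4311024  0.23167328 0.025     ]]
tray yaw 0.1288892488413734 -3.012951193572368 pin dir 0.13075426764566314 deck yaw -3.0129308299052884 hole-tail 0.12397864498472612 hole->pin [0.09947917 0.01331518] 0.10036632002739926
fin [0.46659966 0.15706361]
```

Call:
{"fn": "step_arm", "kwargs": {
  "series": [
    [-2,0,-20,0,0,0,0.65],
    [0,0,-40,0,0,0,0.65],
    [0,0,-40,0,0,0,0.65],
    [0,0,-22,0,0,0,0.65],
    [0,0,0,0,0,0,0.65],
    [0,0,0,0,0,0,1],
    [0,0,0,0,0,0,1],
    [0,0,0,0,0,0,1],
    [0,0,0,0,0,0,1],
    [0,0,0,0,0,0,1]
  ],
  "force": 20
}}

```text
clock: 8.8
tool_pos: [0.4669, 0.1572, 0.041]
eef_rot: [-0.066, 0.998, 0.0, 0.001]
contact_force: [0.1, 0.1, 6.5]
opening: 0.132
finger_force: 20.0
```

Call:
{"fn": "step_arm", "kwargs": {
  "series": [
    [5,0.6,0,0,0,0,1],
    [10,1.3,0,0,0,0,1],
    [10,1.3,0,0,0,0,1],
    [10,1.3,0,0,0,0,1],
    [5,0.6,0,0,0,0,1],
    [5,0.6,0,0,0,0,1],
    [5,0.6,0,0,0,0,1],
    [0,0,0,0,0,0,1]
  ]
}}

```text
clock: 9.6
tool_pos: [0.515, 0.1632, 0.041]
eef_rot: [-0.066, 0.998, -0.0, -0.001]
contact_force: [-4.6, -0.1, 9.0]
opening: 0.135
finger_force: 20.0
```

Call:
{"fn": "step_arm", "kwargs": {
  "series": [
    [4,0.5,0,0,0,0,1],
    [4,0.5,0,0,0,0,1],
    [4,0.5,0,0,0,0,1],
    [4,0.5,0.5,0,0,0,1],
    [4,0.5,0,0,0,0,1],
    [4,0.5,0,0,0,0,1]
  ]
}}

```text
clock: 10.2
tool_pos: [0.5358, 0.1657, 0.0412]
eef_rot: [-0.067, 0.998, -0.001, -0.003]
contact_force: [-10.2, -1.9, 12.5]
opening: 0.136
finger_force: 20.0
```

```bash
python3 - <<'E'
from h import *
p,_,_=snap('wrist','w5'); q,_,_=snap('side','s5'); print(r.get_state()['contact_force'])
o=np.zeros((600,800,3),np.uint8);o[:300,:400]=cv2.resize(p,(400,300));o[300:,:]=cv2.resize(q[250:340,200:345],(800,300*1))if 0 else 0
c=q[235:335,190:350];o[:,:][100*0:0]=0
o[300:600,:480]=cv2.resize(c,(480,300),interpolation=cv2.INTER_CUBIC)
o[:300,400:]=cv2.resize(p[150:330,200:440],(400,300))
cv2.imwrite('pics/m5.png',o)
E
```

```text
[-7.70527156 -0.09472527  8.79449154]
```

View pics/m5.png

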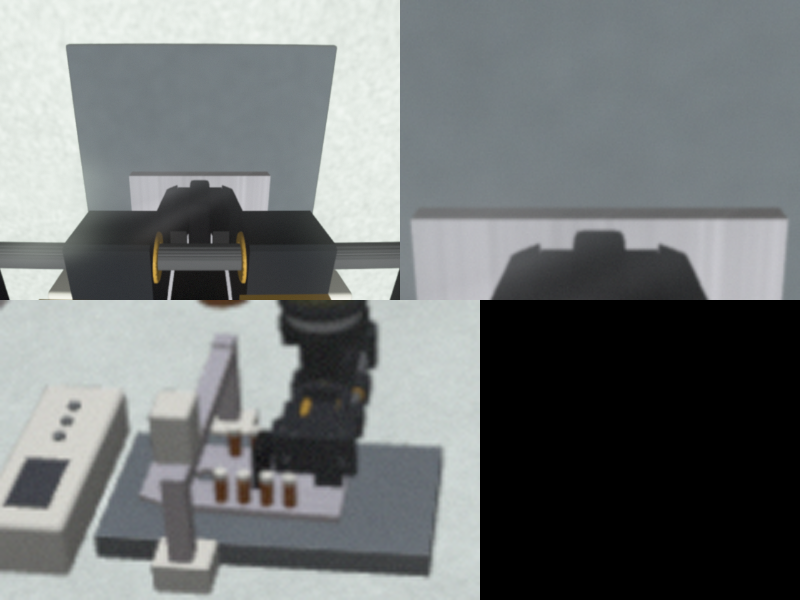

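The tray is moving with the gripper and still straight; the nose is now on the pin.

Call:
{"fn": "step_arm", "kwargs": {
  "series": [
    [4,0.5,0,0,0,0,1],
    [4,0.5,0,0,0,0,1],
    [4,0.5,0,0,0,0,1],
    [4,0.5,0,0,0,0,1],
    [4,0.5,0,0,0,0,1],
    [0,0,0,0,0,0,1]
  ]
}}

```text
clock: 10.9
tool_pos: [0.5595, 0.1689, 0.0414]
eef_rot: [-0.066, 0.998, 0.0, -0.0]
contact_force: [-2.9, -0.1, 5.1]
opening: 0.132
finger_force: 20.0
```

Call:
{"fn": "step_arm", "kwargs": {
  "series": [
    [2,0.3,0,0,0,0,1],
    [2,0.3,0,0,0,0,1],
    [0,0,0,0,0,0,1]
  ]
}}

```text
clock: 11.2
tool_pos: [0.5641, 0.1695, 0.0413]
eef_rot: [-0.066, 0.998, 0.0, 0.0]
contact_force: [-2.3, -0.6, 5.7]
opening: 0.131
finger_force: 20.0
```

Call:
{"fn": "step_arm", "kwargs": {
  "series": [
    [2,0.3,0,0,0,0,1],
    [0,0,0,0,0,0,1]
  ]
}}

```text
clock: 11.4
tool_pos: [0.5658, 0.1698, 0.0412]
eef_rot: [-0.066, 0.998, 0.0, 0.0]
contact_force: [-3.2, -0.4, 6.2]
opening: 0.133
finger_force: 20.0
```

Call:
{"fn": "step_arm", "kwargs": {
  "series": [
    [2,0.3,0,0,0,0,1],
    [0,0,0,0,0,0,1]
  ]
}}

```text
clock: 11.6
tool_pos: [0.5677, 0.17, 0.041]
eef_rot: [-0.066, 0.998, 0.0, -0.0]
contact_force: [-2.3, -0.2, 4.6]
opening: 0.135
finger_force: 20.0
```

Call:
{"fn": "step_arm", "kwargs": {
  "series": [
    [1.5,0.2,0,0,0,0,1],
    [0,0,0,0,0,0,1]
  ]
}}

```text
clock: 11.8
tool_pos: [0.5691, 0.17, 0.0407]
eef_rot: [-0.066, 0.998, -0.0, -0.0]
contact_force: [-2.6, -0.4, 5.7]
opening: 0.134
finger_force: 20.0
```

Call:
{"fn": "step_arm", "kwargs": {
  "series": [
    [1.5,0.2,0,0,0,0,1],
    [0,0,0,0,0,0,1]
  ]
}}

```text
clock: 12.0
tool_pos: [0.5697, 0.1701, 0.0406]
eef_rot: [-0.066, 0.998, -0.0, -0.001]
contact_force: [-4.0, -1.4, 6.8]
opening: 0.135
finger_force: 20.0
```

Call:
{"fn": "step_arm", "kwargs": {
  "series": [
    [1.5,0.2,0,0,0,0,1],
    [0,0,0,0,0,0,1]
  ]
}}

```text
clock: 12.2
tool_pos: [0.5712, 0.1704, 0.0407]
eef_rot: [-0.066, 0.998, -0.0, -0.001]
contact_force: [-4.3, -0.7, 6.8]
opening: 0.138
finger_force: 20.0
```

```bash
python3 - <<'E'
from h import *
p,_,_=snap('scene','c6'); q,_,_=snap('side','s6')
o=np.zeros((600,800,3),np.uint8)
o[:,:400]=cv2.resize(p[265:385,315:395],(400,600),interpolation=cv2.INTER_CUBIC)
o[:300,400:]=cv2.resize(q[265:325,215:295],(400,300),interpolation=cv2.INTER_CUBIC)
cv2.imwrite('pics/m6.png',np.clip(o*1.4,0,255).astype(np.uint8))
E
```

```text
(no output)
```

View pics/m6.png

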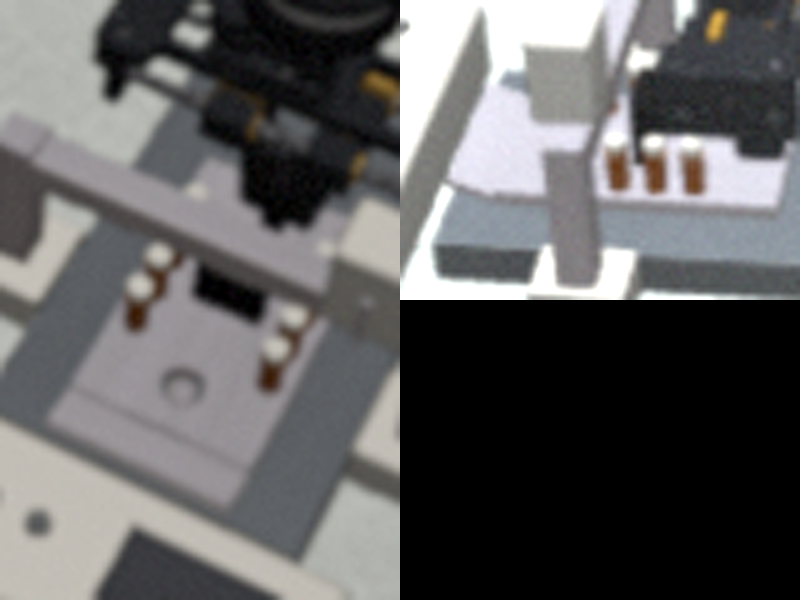

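The pin shows inside the hole (scene px ≈351.4,342). I'll check the plate height from the depth.

```bash
python3 - <<'E'
from h import *
# crop->px: u=315+x/5, v=265+y/5
pts=np.array([(90,370),(110,330),(220,420),(250,400),(150,400),(140,420),(230,360),(190,345),(220,440)])
u=315+pts[:,0]/5;v=265+pts[:,1]/5
P=px('c6',u,v)
dk=px('c6',315+np.array([40,60,270,290,300])/5,265+np.array([370,340,510,480,430])/5)
dk0=px('scene0',np.array([340,350,360,370,345,360]),np.array([335,350,345,330,355,320]))
A=lambda P:np.c_[P[:,:2]-[.67,.185],np.ones(len(P))]
print('plate',P.round(4)[:,2],np.linalg.lstsq(A(P),P[:,2],rcond=None)[0]);print('deck now',dk.round(4)[:,2]);print('deck0',dk0[:,2].round(4),np.linalg.lstsq(A(dk0),dk0[:,2],rcond=None)[0])
print('hole',px('c6',351.4,342,.033),'pin',px('scene0',351,343,.032))
# wide fit of plate pixels between vials and fold
vv,uu=np.mgrid[322:358,325:372];W=px('c6',uu.ravel(),vv.ravel())
y=.129;d=W[:,:2]-[.678,.1845];x=d@[np.cos(y),np.sin(y)];l=d@[-np.sin(y),np.cos(y)]
m=(abs(l)<.04)&(x>-.012)&(x<.02)&(abs(x)+abs(l)>.018)&(W[:,2]<.055)&(W[:,2]>.02)
print(m.sum(),np.median(W[m,2]),np.linalg.lstsq(np.c_[x[m],l[m],np.ones(m.sum())],W[m,2],rcond=None)[0])
E
```

```text
plate [0.0331 0.0326 0.0329 0.0347 0.0323 0.0297 0.0334 0.0338 0.0324] [-0.05384015  0.00468505  0.03349096]
deck now [0.0255 0.0256 0.0286 0.0278 0.0265]
deck0 [0.0209 0.0234 0.0276 0.0247 0.0266 0.0265] [-0.01184996  0.07550208  0.02479726]
hole [[0.681702   0.18759608 0.033     ]] pin [[0.68390605 0.18803729 0.032     ]]
349 0.03278523517355758 [-0.12855266 -0.01052263  0.03414975]
```

The plate top is at about 33 mm (deck 25 + 8), so the hole has dropped over the pin. Releasing.

Call:
{"fn": "step_arm", "kwargs": {
  "series": [
    [0,0,0,0,0,0,0.7],
    [0,0,0,0,0,0,0.65],
    [0,0,0,0,0,0,0.65],
    [0,0,0,0,0,0,0.65],
    [0,0,15,0,0,0,0.65],
    [0,0,25,0,0,0,0.65],
    [-5,0,40,0,0,0,0.65],
    [-20,0,40,0,0,0,0.65],
    [-40,0,20,0,0,0,0.65],
    [-20,0,0,0,0,0,0.65],
    [0,0,0,0,0,0,0.65],
    [0,0,0,0,0,0,0.65]
  ]
}}

```text
clock: 13.5
tool_pos: [0.4884, 0.1706, 0.181]
eef_rot: [-0.066, 0.998, 0.0, 0.001]
contact_force: [0.5, -0.3, 0.3]
opening: 0.351
finger_force: 0.0
```

```bash
python3 - <<'E'
from h import *
p,_,_=snap('scene','c7'); q,_,_=snap('wrist','w7')
o=np.zeros((600,800,3),np.uint8)
o[:,:400]=cv2.resize(p[265:385,315:395],(400,600),interpolation=cv2.INTER_CUBIC)
o[:300,400:]=cv2.resize(q,(400,300))
cv2.imwrite('pics/m7.png',np.clip(o*1.4,0,255).astype(np.uint8))
vv,uu=np.mgrid[275:358,325:400];W=px('c7',uu.ravel(),vv.ravel())
y=.129;d=W[:,:2]-[.682,.1865];x=d@[np.cos(y),np.sin(y)];l=d@[-np.sin(y),np.cos(y)]
m=(abs(l)<.04)&(x>-.125)&(x<.02)&(np.hypot(x,l)>.015)&(W[:,2]<.0385)&(W[:,2]>.028)
for a,b in((-.125,-.095),(-.012,.0),(0,.02)):
    k=m&(x>a)&(x<b);print(a,b,k.sum(),np.median(W[k,2]) if k.any() else 0)
E
```

```text
-0.125 -0.095 180 0.03325722339936704
-0.012 0.0 109 0.03251234546265758
0 0.02 213 0.032654627515916634
```

View pics/m7.png

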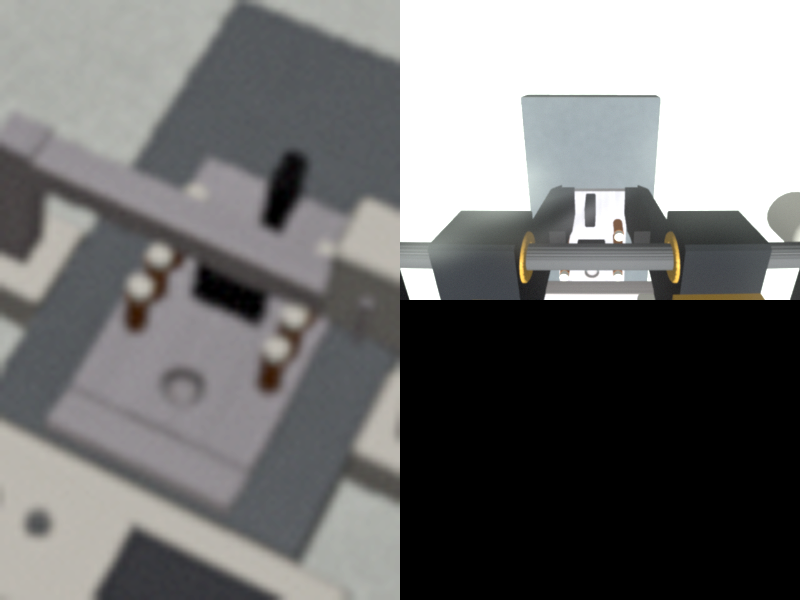

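The tray is flat, with the plate top at 33 mm at both tail and nose. It is aligned with the deck, the pin sits in the hole, and the fingers are clear.

```bash
python3 -c "
from plant import r
print(r.finish_job())"
```

```text
the job is handed in; nothing more can be done
None
```

The job is handed in: the tray lies flat on the deck, lined up, with the pin in its hole and let go, and the bystanders were not touched; the hand-in returned no verdict.

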